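Pack the game set on its carrier and hang up its tag

ROBOT

A 6-joint arm with a two-finger parallel gripper is mounted at the origin on the work surface. World frame = base frame: x ahead of the robot, y to its left, z up, the work surface at z = 0. Lengths are in m, angles in rad, forces in N, time in s.
With the tool pointing down it reaches from about 0.35 to 0.85 m from the base axis. Payload 8.1 kg.
Tool frame: the origin (TCP) lies between the finger pads; the fingertips stand 8 mm ahead of it and the grasp point (between the pads) lies 11 mm behind it; z points along the fingers, y is the line along which they close (so a half turn about z gives the same grasp; the last joint's range is limited). The gripper opens to 85 mm and grips with 20 to 120 N. Pads are 22 mm wide; open, the fingers measure 114 mm over their backs; the gripper's body (76 mm by 85 mm) begins 54 mm behind the grasp point. The pads swing forward as they close: fully open they stand 13 mm farther back than shut.
Start: joints at [1.045, 0.13, 1.488, -0, 1.523, -0.085], TCP at [0.256, 0.543, 0.215] pointing down, gripper open.
Joint ranges: [-2.96, 2.96], [-0.89, 2.26], [0.02, 2.5], [-1.34, 4.48], [0, 2.73], [-2.66, 2.66]. Speed limits (rad/s): [2.39, 2.39, 2.79, 3.14, 3.14, 3.14].

INTERFACE

Orientations are given as a rotation vector (axis times angle).
In Python, from plant import readout, snapshot, env gives the robot as it stands.
- The arm moves only by the tool send_rows, never from a script. Its argument "rows" is a list that holds one entry, the list of rows, each a list of 7 numbers: the shift along the tool's x, y, z in units of 60 mm (1.0 is 60 mm), then the turn, a rotation vector about the tool's x, y, z in units of 5 degrees (1.0 is 5 degrees), then the opening in per cent of the stroke, from 0 (shut) to 100 (fully open). A call has 1 to 20 rows; each row shifts and turns the commanded pose from where the row before left it, along the tool's axes as they then stand; what a row does not reach is not made up. A row lasts 1/8 s, in which the tool goes at most 62.5 mm and 10.7 degrees, less where a joint would pass 70% of its speed; a pose out of reach is approached as far as the arm can. A call is refused whole if a number of a shift passes 1 or a number of a turn 1, either way. A call with a gripper value outside its range is refused whole. The fingers move at their own pace and stop on an object; "force" is the grip in N (left out, the last holds). Time passes only in rows, so rows that do not move let the fingers close. It gives the time, the measured TCP pose, the force, the opening and the grip force at its end, in the units of the state.
- readout.get_state(): the state, without advancing time (a new reading comes with each control period).
- snapshot(name): name is "side" or "top" or "wrist"; returns a dict with "pixels" (400x640x3 uint8, blue, green, red), "range_z" (400x640 float32, m along the optical axis (not along the pixel's ray), 0 where there is no reading), "K" (3x3 intrinsics, pixels), "rvec" (rotation vector, rad) and "tvec" (3), from world to camera coordinates, as OpenCV has them; the wrist camera has in their place "T_tool_cam" (4x4, takes a point from camera to tool coordinates, whose origin is the TCP and whose axes are the flange's). Camera axes: x right, y down, z forward; pixel columns grow to the right and rows downward; lengths in m; the calibration is good to about 2 mm. The wrist camera is an equidistant fisheye: a pixel r from the principal point sees the ray r / f radians off the axis. A picture is of the moment at which its call begins: read the wrist's pose just before it.
- env.sign_off(): hands the job in; it is judged then, once.
The state is a dict: "time": time; "q": joint angles; "joint_velocities": joint speeds; "joint_efforts": joint torques, N m; "eef_pos": TCP position; "tool_rot": TCP orientation; "contact_force": force on the tool from outside, world axes, zero at the start; "moment": the same for the moment, N m; "grip_width": opening from 0.0 (shut) to 1.0 (fully open); "grasp_force": force on a finger pad.
Only numpy, scipy, OpenCV 4.12 (cv2) and the standard library are available. Lean on these libraries where they do the work, as an engineer would, in place of code of your own. Each camera call takes 0.05 s, during which the arm holds its last target. There are 200 camera calls.

TASK

Pack the game set away: lower the two drilled trays over the carrier's four posts one after the other, stacked, with every white game piece on the table lying inside a tray, then lower the cover over the same posts so that it all sits flush. Only when the set is closed, take the loan tag from its rack and hang it by its eye on the outer part of the hook, without dislodging the tag already there; leave the mug, tin and padlock alone.

Things in the scene. Friction and masses are not known exactly. Their poses are not given: they have to be found in the camera images.
- carrier: Fixed carrier: plinth 164 x 46 x 14 mm with four upright steel posts, 7 mm wide, at x = +-69, y = +-18 mm, rising 60 mm above the plinth's top (last 6 mm tapered to 3 mm wide). Origin: centre of the plinth's underside; x along its length, z up. Trays rest with undersides 14 mm, then 34 mm above the table, the cover's at 54 mm.
- tray_a_mid (a point): Drilled wooden tray 164 x 60 x 20 mm, 0.14 kg, loose, one of two alike, right way up. Point: its centre, 10 mm up; x along its length, z up. Solid ends 26 mm long, each with two vertical through-holes, 11 mm wide, at x = +-69, y = +-18 mm; between them an open well 112 x 50 mm, 16 mm deep (side walls 5, floor 4 mm). Fits either way round.
- tray_b_mid (a point): Drilled wooden tray 164 x 60 x 20 mm, 0.14 kg, loose, one of two alike, right way up. Point: its centre, 10 mm up; x along its length, z up. Solid ends 26 mm long, each with two vertical through-holes, 11 mm wide, at x = +-69, y = +-18 mm; between them an open well 112 x 50 mm, 16 mm deep (side walls 5, floor 4 mm). Fits either way round.
- cover_grip (a point): Drilled plywood cover, loose, handle up, 0.16 kg: plate 164 x 60 x 10 mm with four 11 mm through-holes at x = +-69, y = +-18 mm; on it a handle bar 90 mm long (along x), 20 wide, 30 high. Point: centre of the handle bar, 25 mm above the plate's underside, 15 mm above its top; x along its length, z up. Fits either way round.
- piece1_mid (a point): White eight-sided game piece, 25 mm across its corners, 23 mm across its flats, 12 mm thick, 15 g, lying flat; point: its centre, 6 mm up; z its axis. Up to four, some may be absent.
- piece2_mid (a point): White eight-sided game piece, 25 mm across its corners, 23 mm across its flats, 12 mm thick, 15 g, lying flat; point: its centre, 6 mm up; z its axis. Up to four, some may be absent.
- piece3_mid (a point): White eight-sided game piece, 25 mm across its corners, 23 mm across its flats, 12 mm thick, 15 g, lying flat; point: its centre, 6 mm up; z its axis. Up to four, some may be absent.
- piece4_mid (a point): White eight-sided game piece, 25 mm across its corners, 23 mm across its flats, 12 mm thick, 15 g, lying flat; point: its centre, 6 mm up; z its axis. Up to four, some may be absent.
- tag_grip (a point): Loan tag: upright wooden paddle 10 mm thick (x), 44 wide (y), 124 tall (z up), 45 g, its foot in the rack's slot. A square eye 28 x 28 mm passes through its thickness; above it the wood is solid for 26 mm to the top edge. Point: centre of that solid top, 13 mm below the top edge, 13 mm above the eye, 111 mm above the foot. Either face may go first onto the hook.
- tag_eye (a point): Centre of the eye of that loan tag, 27 mm below its tag_grip point; axes as the tag's.
- old_tag_eye (a point): Centre of the eye of the other, identical tag, which already hangs on the inner half of the hook, the eye's upper edge resting on the prong.
- rack: Fixed slotted block 63 x 88 x 34 mm in which the loan tag stands: slot 13 x 48 mm, 24 mm deep, along its y. Origin: centre of its underside. Draw the tag straight up.
- hook: Fixed hook stand. Origin on the table, below the middle of the prong's free outer half. A 14 mm post at x = +85 mm on a foot 90 x 90 x 18 mm, 160 mm tall; from its top a level round prong, 7 mm thick, axis 160 mm up, runs along -x to x = -35 mm, then turns up to its tip at x = -43 mm (top of tip 174 mm above the table). The other tag hangs at about x = +57 mm.
- hook_tip (a point): Centre of the round end of the hook's upturned tip, axes as the hook stand's.
- tag: The loan tag from the rack; origin at the middle of its foot.
- old_tag: The tag already hanging; origin at the middle of its foot.
- cover: The cover; origin at the centre of its plate's underside.
- cup: Bystander: white mug, 72 mm wide, 80 mm tall; origin at the centre of its underside.
- tea_tin: Bystander: steel tin, 66 mm wide, 95 mm tall; origin at the centre of its underside.
- padlock: Bystander: brass padlock standing on its body, 50 x 24 x 83 mm with its shackle; origin at the centre of its underside.

How it is judged:
By the outcome, as a careful person would: the job done as asked, in the order asked, and still so for the second after the job is handed in, with the robot touching nothing.
Of piece1, piece2, piece3, piece4 only 2 to 4 are there at a start; the rules pass over those that are not, and their reading is None.
At some moment in a run one of piece1, piece2, piece3, piece4 may be knocked a few centimetres aside while the robot is not near it.
It also fails if it takes over 210 s, if anything falls off the work surface, if the arm or the gripper's body presses on something with over 40 N, if the wrist force passes 120 N, or if a joint passes its speed limit or range.

## Working session

There is one attempt and no reset: what is moved stays moved. The work goes in short steps, Python scripts to look and compute and a tool call to move; the robot and the scene stay as the last step left them, time stands still between calls to the robot, and variables do not carry over. Pictures are saved under pics/ and viewed, at most 14 in all, crops included, and the job is handed in when it is done.

Besides the shell and the picture viewer there is one more tool, called in YAML: its name, and indented under it one key for each argument. send_rows: Moves the arm, as the interface text tells. Its arguments: {"type":"object","properties":{"rows":{"type":"array"},"force":{"type":"number"}},"required":["rows"]}

```bash
ls; mkdir -p pics; cat > h.py <<'E'
import numpy as np, cv2
from scipy.spatial.transform import Rotation as R
from plant import readout, snapshot, env
def cam(s):
    M=cv2.Rodrigues(np.array(s["rvec"],float))[0]; return M,np.array(s["tvec"],float).ravel()
def cloud(s):
    K=s["K"];M,t=cam(s);z=s["range_z"].astype(float)
    v,u=np.mgrid[:z.shape[0],:z.shape[1]]
    P=np.stack([(u-K[0,2])/K[0,0]*z,(v-K[1,2])/K[1,1]*z,z],-1)
    W=(P-t)@M; W[z<=0]=np.nan
    return W
def ray(s,u,v,h):
    K=s["K"];M,t=cam(s)
    d=M.T@np.array([(u-K[0,2])/K[0,0],(v-K[1,2])/K[1,1],1]); c=-M.T@t
    return c+d*(h-c[2])/d[2]
E
python3 - <<'E'
from h import *
st=readout.get_state(); print(st)
for n in ("side","top"):
    s=snapshot(n); cv2.imwrite(f"pics/{n}0.png",s["pixels"]); np.savez(f"{n}0.npz",**s)
    M,t=cam(s); print(n,s["K"].tolist(),(-M.T@t),M.tolist())
E
```

```text
pics
{'time': 0.0, 'q': array([ 1.04460212e+00,  1.31173366e-01,  1.48931128e+00,  4.57315886e-05,
        1.52302586e+00, -8.53917842e-02]), 'joint_velocities': array([-0.00105241,  0.00075357, -0.00117229,  0.00088183,  0.00069322,
       -0.00035446]), 'joint_efforts': array([ 7.02784764e-04, -5.69402289e+01, -5.00547945e+01, -3.10930436e-04,
        1.50271249e-02,  1.79793460e-05]), 'eef_pos': array([0.25565393, 0.54214011, 0.21351963]), 'tool_rot': array([-6.86685977e-01, -3.06498901e+00,  2.85062605e-03]), 'contact_force': array([ 0.26202027, -0.23800713, -0.4035888 ]), 'moment': array([-0.00043162,  0.01050636,  0.05896299]), 'grasp_force': 0.0, 'grip_width': 1.0036065062141493}
side [[362.365433038668, 0.0, 317.2138795249919], [0.0, 362.365433038668, 199.30700084096475], [0.0, 0.0, 1.0]] [0.30510281 0.52148635 0.7378863 ] [[-0.8937457969922911, -0.448573707293599, 0.00028192816654556974], [-0.3256680344693703, 0.6484340012488722, -0.6880942358058479], [0.3084781705136873, -0.6150731461779595, -0.725621280812019]]
top [[511.48117715770115, 0.0, 318.6809532018022], [0.0, 511.48117715770115, 201.80858176526786], [0.0, 0.0, 1.0]] [ 0.49326583 -0.01212086  1.30014136] [[0.01919175538532547, -0.9997782566391721, 0.00866683776051138], [-0.9968680630425978, -0.01979960589762897, -0.07656396340314037], [0.07671858582461388, -0.007170296914061326, -0.9970270033611104]]
```

View pics/top0.png

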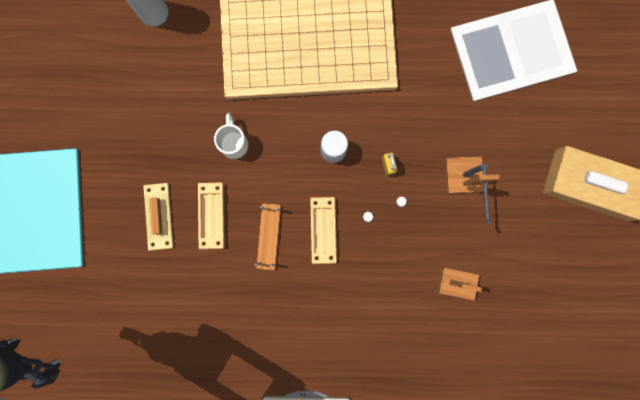

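View pics/side0.png

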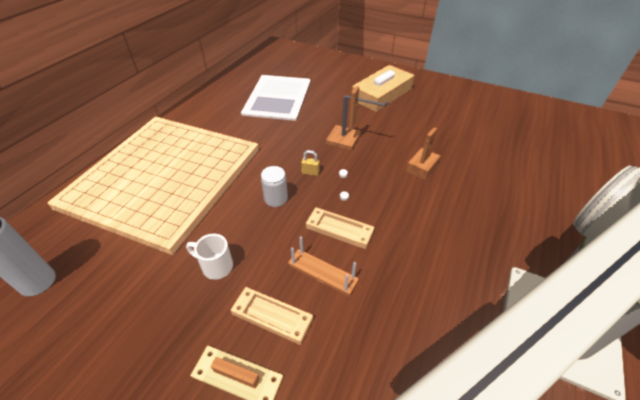

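The top view shows the cover (158,216), trays (210,215) and (323,230), and the carrier (268,237). Two pieces are at (368,216) and (402,201), the rack and tag at (461,284), the hook at (466–490,165–222), and the bystanders at (232,140), (334,147) and (390,163).

```bash
cat >> h.py <<'E'
def rect(s,box,hlo,hhi,show=True):
    W=cloud(s);x0,y0,x1,y1=box
    m=np.zeros(W.shape[:2],bool);m[y0:y1,x0:x1]=True
    m&=(W[...,2]>hlo)&(W[...,2]<hhi)
    P=W[m]; r=cv2.minAreaRect((P[:,:2]*1000).astype(np.float32))
    if show: print(box,len(P),"z",np.round(np.median(P[:,2]),4),"rect",np.round(r[0],1),np.round(r[1],1),round(r[2],1))
    return P,r
E
python3 - <<'E'
from h import *
s=np.load("top0.npz")
W=cloud(s); print("table z",np.nanmedian(W[300:390:5,420:620:5,2]))
print("cover");rect(s,(135,170,180,260),.006,.05);rect(s,(135,170,180,260),.025,.06)
print("trayA");rect(s,(190,170,232,260),.012,.05)
print("carrier");rect(s,(245,190,295,285),.006,.03);rect(s,(245,190,295,285),.04,.1)
print("trayB");rect(s,(303,185,345,275),.012,.05)
print("p");rect(s,(355,205,382,228),.007,.03);rect(s,(390,190,414,214),.007,.03)
print("rack");rect(s,(430,260,495,310),.025,.045);P,_=rect(s,(430,260,500,310),.1,.2)
print("hook");rect(s,(440,145,515,240),.012,.03);P,_=rect(s,(440,145,515,240),.15,.2);rect(s,(440,145,515,240),.14,.157);
P,_=rect(s,(440,145,515,240),.04,.2)
for p in P[::12]: print(np.round(p*1000).astype(int),end=' ')
# white blobs
hsv=cv2.cvtColor(s["pixels"],cv2.COLOR_BGR2HSV)
m=((hsv[...,1]<60)&(hsv[...,2]>170)).astype(np.uint8)
n,l,st,c=cv2.connectedComponentsWithStats(m)
print()
for i in range(1,n):
    if st[i,4]>8: print(st[i],c[i].round(1),ray(s,*c[i],.012).round(4))
o=[cv2.resize(s["pixels"][170:280,130:350],None,fx=3.6,fy=3.6,interpolation=cv2.INTER_CUBIC)]
cv2.imwrite("pics/crop1.png",o[0])
cv2.imwrite("pics/crop2.png",cv2.resize(s["pixels"][140:310,420:530],None,fx=3.5,fy=3.5,interpolation=cv2.INTER_CUBIC))
E
```

```text
table z -0.00016347501315922867
cover
(135, 170, 180, 260) 1510 z 0.0112 rect [556.4 386.8] [219.9 108.6] 3.7
(135, 170, 180, 260) 358 z 0.0396 rect [549.4 383.8] [89.9 22.8] 6.5
trayA
(190, 170, 232, 260) 697 z 0.0198 rect [553.6 250.3] [164.2  62.3] 2.6
carrier
(245, 190, 295, 285) 1227 z 0.014 rect [503.9 100.9] [236.7 120.8] 3.0
(245, 190, 295, 285) 38 z 0.0693 rect [504.5 103.4] [ 41.8 144.6] 86.7
trayB
(303, 185, 345, 275) 632 z 0.02 rect [522.9 -32.7] [163.5  60. ] 2.4
p
(355, 205, 382, 228) 69 z 0.0114 rect [ 563.5 -147.9] [27.1 51.1] 27.6
(390, 190, 414, 214) 69 z 0.0115 rect [ 599.  -230.2] [22.6 22.5] 64.6
rack
(430, 260, 495, 310) 805 z 0.0338 rect [ 396.3 -369.6] [90.5 63. ] 79.4
(430, 260, 500, 310) 111 z 0.1329 rect [ 396.5 -368.9] [45.8 10. ] 79.6
hook
(440, 145, 515, 240) 993 z 0.0179 rect [ 670. -389.] [90.7 90.8] 4.0
(440, 145, 515, 240) 339 z 0.1647 rect [ 609.3 -387.3] [ 44.3 135.2] 83.3
(440, 145, 515, 240) 33 z 0.1495 rect [ 656.6 -389.8] [39.8 43.3] 3.5
(440, 145, 515, 240) 538 z 0.1612 rect [ 610.  -399.4] [134.3  45. ] 14.8
[ 676 -387  160] [ 672 -385  160] 
[... 527 characters left out ...]
[ 638 -399   80] [ 636 -378   69] [ 619 -392  164] [ 610 -393  161] [ 603 -396  164] [ 594 -391  166] [ 585 -392  164] [ 577 -392  162] [ 570 -397  163] [ 563 -399  163] [ 554 -398  165] [ 545 -397  168] 
[ 451    0  126  101 8253] [513.3  49.3] [ 0.9991 -0.5185  0.012 ]
[214 113  30  41 569] [230.  138.3] [0.7502 0.2076 0.012 ]
[321 131  26  26 538] [333.7 143.2] [ 0.743  -0.0567  0.012 ]
[389 154   6  14  32] [392.  160.2] [ 0.7023 -0.2058  0.012 ]
[585 171  43  23 510] [606.6 181.6] [ 0.6585 -0.7534  0.012 ]
[397 197   9  10  71] [401. 201.] [ 0.5985 -0.2297  0.012 ]
[363 212  10  10  75] [367.7 216.2] [ 0.5584 -0.1456  0.012 ]
[325 398  24   2  26] [335.8 398.9] [ 0.1082 -0.0727  0.012 ]
```

View pics/crop2.png

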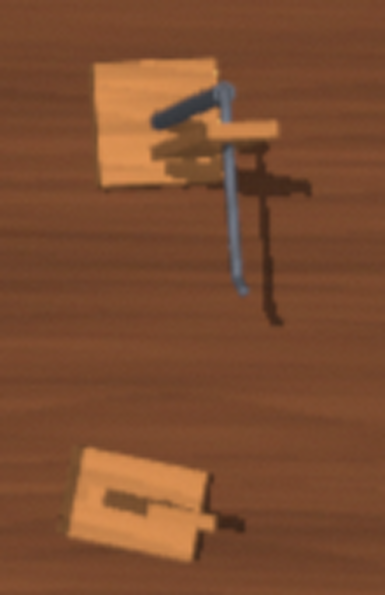

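View pics/crop1.png

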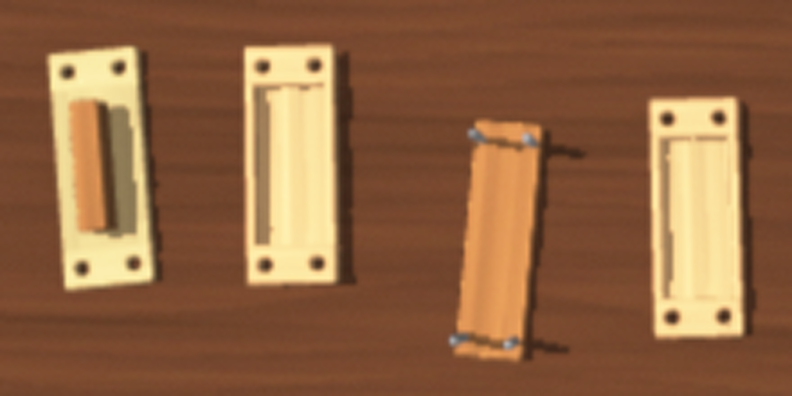

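```bash
cat >> h.py <<'E'
def pose():
    st=readout.get_state(); return st,np.array(st["eef_pos"]),R.from_rotvec(st["tool_rot"])
def go(xyz,deg,p=None,q=None):
    """turn (units of 5deg, tool axes) then shift (units of 60mm, axes after the turn)"""
    if p is None: _,p,q=pose()
    best=None
    for d in (deg,deg+180):
        a=np.radians(d); y=np.array([np.cos(a),np.sin(a),0]);z=np.array([0,0,-1.]);x=np.cross(y,z)
        T=R.from_matrix(np.stack([x,y,z],1)); w=(q.inv()*T).as_rotvec()
        if best is None or np.linalg.norm(w)<np.linalg.norm(best[0]): best=(w,T)
    w,T=best
    print("turn",np.round(np.degrees(w)/5,2),"shift",np.round(T.inv().apply(np.array(xyz)-p)/.06,3))
    return np.array(xyz),T
def wray(s,uv,h,p,q):
    """wrist fisheye pixels -> world at height h"""
    K=s["K"];uv=np.atleast_2d(uv).astype(float); d=np.stack([(uv[:,0]-K[0,2])/K[0,0],(uv[:,1]-K[1,2])/K[1,1]],1)
    r=np.linalg.norm(d,axis=1); k=np.where(r>1e-9,np.sin(r)/np.maximum(r,1e-9),1)
    c=np.stack([d[:,0]*k,d[:,1]*k,np.cos(r)],1); T=np.array(s["T_tool_cam"])
    D=q.apply(c@T[:3,:3].T); o=p+q.apply(T[:3,3])
    return o+D*((h-o[2])/D[:,2])[:,None]
def wshot(name):
    st,p,q=pose(); s=snapshot("wrist"); cv2.imwrite(f"pics/{name}.png",s["pixels"]); np.savez(name+".npz",p=p,rv=q.as_rotvec(),**s); return s,p,q
E
python3 - <<'E'
from h import *
a,T=go((.558,-.146,.20),2.5)
a,T=go((.558,-.146,.012),2.5,a,T)
a,T=go((.558,-.146,.10),2.5,a,T)
a,T=go((.553,-.031,.10),2.5,a,T)
E
```

```text
turn [-2.000e-02  1.000e-02  1.245e+01] shift [-11.679   4.533   0.227]
turn [0. 0. 0.] shift [0.    0.    3.133]
turn [0. 0. 0.] shift [ 0.     0.    -1.467]
turn [0. 0. 0.] shift [1.918 0.    0.   ]
```

send_rows:
  rows:
    - [[0,0,0,0,0,1,100],[0,0,0,0,0,1,100],[0,0,0,0,0,1,100],[0,0,0,0,0,1,100],[0,0,0,0,0,1,100],[0,0,0,0,0,1,100],[0,0,0,0,0,1,100],[0,0,0,0,0,1,100],[0,0,0,0,0,1,100],[0,0,0,0,0,1,100],[0,0,0,0,0,1,100],[0,0,0,0,0,1,100],[0,0,0,0,0,0.45,100]]
  force: 30

```text
time: 1.72
eef_pos: [0.2558, 0.5424, 0.2139]
tool_rot: [2.175, 2.267, -0.002]
contact_force: [0.2, 0.5, 0.2]
grip_width: 0.997
grasp_force: 0.0
```

send_rows:
  rows:
    - [[-0.73,0.28,0.01,0,0,0,100],[-0.73,0.28,0.01,0,0,0,100],[-0.73,0.28,0.01,0,0,0,100],[-0.73,0.28,0.01,0,0,0,100],[-0.73,0.28,0.01,0,0,0,100],[-0.73,0.28,0.01,0,0,0,100],[-0.73,0.28,0.01,0,0,0,100],[-0.73,0.28,0.01,0,0,0,100],[-0.73,0.28,0.01,0,0,0,100],[-0.73,0.28,0.01,0,0,0,100],[-0.73,0.28,0.01,0,0,0,100],[-0.73,0.28,0.01,0,0,0,100],[-0.73,0.28,0.01,0,0,0,100],[-0.73,0.28,0.01,0,0,0,100],[-0.73,0.28,0.01,0,0,0,100],[-0.73,0.33,0.08,0,0,0,100],[0,0,0,0,0,0,100],[0,0,0,0,0,0,100]]

```text
time: 3.98
eef_pos: [0.5576, -0.1454, 0.2001]
tool_rot: [-2.172, -2.268, 0.0]
contact_force: [-1.1, 1.4, 0.2]
grip_width: 0.998
grasp_force: 0.0
```

```bash
python3 - <<'E'
from h import *
s,p,q=wshot("w1"); print(p,np.degrees(q.as_euler('xyz')),s["K"].tolist(),np.round(s["T_tool_cam"],3).tolist())
W=s["pixels"];hsv=cv2.cvtColor(W,cv2.COLOR_BGR2HSV)
m=((hsv[...,1]<60)&(hsv[...,2]>170)).astype(np.uint8)
n,l,st,c=cv2.connectedComponentsWithStats(m)
for i in range(1,n):
    if st[i,4]>60: print(st[i],wray(s,c[i],.012,p,q).round(4))
go((.558,-.146,.012),2.5)
E
```

```text
[ 0.55755699 -0.14537159  0.20012928] [-1.79925560e+02 -5.25558359e-02  9.24620054e+01] [[309.70691628693146, 0.0, 320.14134044125575], [0.0, 309.70691628693146, 198.09615385707718], [0.0, 0.0, 1.0]] [[0.001, -0.964, -0.268, 0.068], [1.0, 0.001, 0.0, 0.0], [0.0, -0.268, 0.964, -0.159], [0.0, 0.0, 0.0, 1.0]]
[   0   15   42  132 1211] [[0.0719 0.0525 0.012 ]]
[ 472   76   55   64 2585] [[ 0.7767 -0.0465  0.012 ]]
[310 164  22  21 340] [[ 0.5578 -0.145   0.012 ]]
[341 232  20  21 296] [[ 0.5978 -0.2283  0.012 ]]
[427 233  32  14 160] [[ 0.72   -0.2241  0.012 ]]
[549 301  30  43 641] [[ 1.0305 -0.3893  0.012 ]]
[487 363  18  37 375] [[ 0.9166 -0.5396  0.012 ]]
turn [-0.01 -0.01  0.  ] shift [-0.018  0.005  3.142]
```

View pics/w1.png

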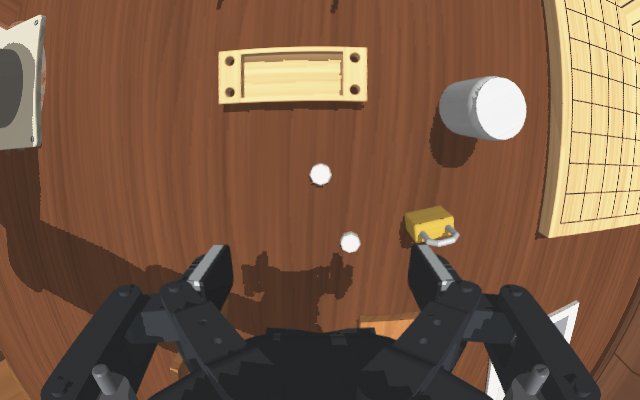

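The wrist view shows piece 1 at (320,174) and piece 2 at (350,242). Both agree with the top view to within 1 mm.

send_rows:
  rows:
    - [[0,0,0.7,0,0,0,80],[0,0,0.7,0,0,0,65],[0,0,0.7,0,0,0,65],[0,0,0.6,0,0,0,65],[0,0,0.3,0,0,0,65],[0,0,0.15,0,0,0,65],[0,0,0,0,0,0,10],[0,0,0,0,0,0,10],[0,0,0,0,0,0,10],[0,0,0,0,0,0,10],[0,0,0,0,0,0,10],[0,0,0,0,0,0,10]]
  force: 25

```text
time: 5.52
eef_pos: [0.558, -0.1457, 0.0118]
tool_rot: [-2.173, -2.269, 0.0]
contact_force: [0.3, -0.2, -0.2]
grip_width: 0.098
grasp_force: 0.0
```

send_rows:
  rows:
    - [[0,0,-0.7,0,0,0,60],[0,0,-0.7,0,0,0,65],[0,0,-0.3,0,0,0,65],[0,0,0,0,0,0,65]]

```text
time: 6.02
eef_pos: [0.559, -0.146, 0.1151]
tool_rot: [2.171, 2.267, 0.002]
contact_force: [0.4, -1.0, -0.6]
grip_width: 0.648
grasp_force: 0.0
```

```bash
cat >> h.py <<'E'
def pieces(s,p,q,h=.012,amin=30):
    hsv=cv2.cvtColor(s["pixels"],cv2.COLOR_BGR2HSV)
    m=((hsv[...,1]<60)&(hsv[...,2]>170)).astype(np.uint8)
    n,l,st,c=cv2.connectedComponentsWithStats(m)
    for i in range(1,n):
        if st[i,4]>amin:
            w=ray(s,*c[i],h) if p is None else wray(s,c[i],h,p,q)[0]
            print(st[i],np.round(w,4))
E
python3 - <<'E'
from h import *
s,p,q=wshot("w2"); print(p); pieces(s,p,q)
t=snapshot("top");print();pieces(t,None,None); cv2.imwrite("pics/t2.png",t["pixels"])
E
```

```text
[ 0.5590353  -0.14601613  0.11505106]
[ 523   67   62   84 3780] [ 0.7992 -0.0429  0.012 ]
[304 177  29  29 576] [ 0.5576 -0.1448  0.012 ]
[357 263  11  22 105] [ 0.6049 -0.2259  0.012 ]
[482 268  13  15  81] [ 0.7478 -0.2325  0.012 ]
[234 271  10   7  44] [ 0.4834 -0.232   0.012 ]
[ 564  324   41   76 1177] [ 1.0317 -0.4165  0.012 ]

[ 451    0  126  101 8257] [ 0.9991 -0.5186  0.012 ]
[214 113  30  41 569] [0.7501 0.2076 0.012 ]
[321 131  26  26 538] [ 0.7429 -0.0568  0.012 ]
[  291   163   160   237 10120] [ 0.2962 -0.1291  0.012 ]
[ 374  170   62   66 2791] [ 0.5947 -0.2355  0.012 ]
[585 171  43  23 510] [ 0.6585 -0.7535  0.012 ]
[263 397  24   3  52] [0.107 0.08  0.012]
```

View pics/w2.png

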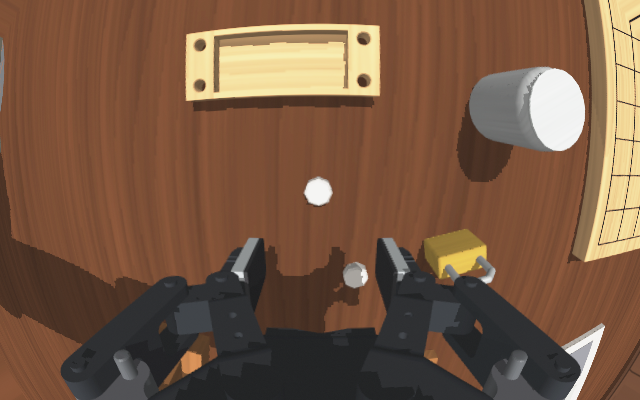

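The piece at (318,191) has not moved, so the fingers closed above it. I'll measure where the fingertips really are in tool coordinates.

```bash
python3 - <<'E'
from h import *
for nm in("w1","w2"):
    s=np.load(nm+".npz"); K=s["K"];z=s["range_z"].astype(float);v,u=np.mgrid[:400,:640]
    d=np.stack([(u-K[0,2])/K[0,0],(v-K[1,2])/K[1,1]],-1);r=np.linalg.norm(d,axis=-1)+1e-9
    c=np.concatenate([d*(np.sin(r)/r)[...,None],np.cos(r)[...,None]],-1); c*= (z/c[...,2])[...,None]
    T=s["T_tool_cam"];P=c@T[:3,:3].T+T[:3,3]
    m=(z>0)&(P[...,2]<.06)&(P[...,2]>-.06)&(abs(P[...,1])<.06)&(abs(P[...,0])<.06)
    Q=P[m]*1000
    for sg in(-1,1):
        A=Q[Q[:,1]*sg>0]; A=A[np.argsort(-A[:,2])]; print(nm,sg,len(A)); print(A[:60:8].round(1).tolist())
    print("piece z at w1/w2", z[174,320],z[191,318])
    # table point world height check
    p,q=s["p"],R.from_rotvec(s["rv"])
    for uv in((318,191),(320,174),(300,130)): print(uv,(p+q.apply(P[uv[1],uv[0]])).round(4))
E
```

```text
w1 -1 1597
[[2.7, -42.4, -29.7], [7.2, -42.7, -30.2], [8.3, -42.5, -30.4], [0.6, -42.3, -30.8], [-0.4, -42.3, -31.0], [-4.6, -42.7, -31.5], [-6.1, -42.3, -31.8], [-2.5, -42.8, -32.2]]
w1 1 1577
[[-7.7, 43.5, -29.7], [1.4, 43.3, -30.2], [-6.7, 43.2, -30.5], [8.6, 42.8, -30.9], [6.7, 42.9, -31.2], [-3.9, 43.1, -31.6], [-2.0, 42.7, -31.9], [-1.3, 43.1, -32.2]]
piece z at w1/w2 0.35305050015449524 0.37140604853630066
(318, 191) [ 0.556  -0.1685 -0.0009]
(320, 174) [ 0.5574 -0.1452  0.0117]
(300, 130) [ 0.5321 -0.0966 -0.0008]
w2 -1 1733
[[-1.2, -27.4, -20.8], [-0.1, -27.2, -21.7], [-6.2, -27.5, -22.0], [4.1, -27.2, -22.5], [4.3, -27.6, -23.0], [1.3, -27.8, -23.5], [2.7, -27.5, -24.2], [10.7, -33.8, -24.6]]
w2 1 1733
[[-2.0, 28.5, -20.3], [-6.6, 28.1, -21.3], [8.2, 28.0, -21.9], [-3.0, 27.6, -22.6], [-6.3, 27.8, -22.9], [-8.9, 27.9, -23.4], [-2.4, 27.9, -23.8], [-4.9, 28.0, -24.4]]
piece z at w1/w2 0.278385192155838 0.270633339881897
(318, 191) [ 0.5576 -0.1447  0.0118]
(320, 174) [ 5.588e-01 -1.318e-01  2.000e-04]
(300, 130) [ 0.5395 -0.093  -0.0007]
```

send_rows:
  rows:
    - [[0.02,-0.02,0.7,0,0,0,65],[0,0,0.7,0,0,0,65],[0,0,0.4,0,0,0,65],[0,0,0.2,0,0,0,65],[0,0,0.1,0,0,0,65],[0,0,0.05,0,0,0,65],[0,0,0,0,0,0,65],[0,0,0,0,0,0,10],[0,0,0,0,0,0,10],[0,0,0,0,0,0,10],[0,0,0,0,0,0,10],[0,0,0,0,0,0,10]]
  force: 25

```text
time: 7.62
eef_pos: [0.5574, -0.1447, -0.0143]
tool_rot: [2.172, 2.268, 0.001]
contact_force: [-2.0, 0.4, 5.9]
grip_width: 0.271
grasp_force: 24.5
```

send_rows:
  rows:
    - [[0,0,-0.5,0,0,0,10],[0,0,-0.6,0,0,0,10],[0.5,-0.04,0,0,0,0,10],[0.5,-0.04,0,0,0,0,10],[0.5,-0.04,0,0,0,0,10],[0.39,0,0,0,0,0,10],[0,0,0,0,0,0,10],[0,0,0.5,0,0,0,10],[0,0,0.3,0,0,0,10],[0,0,0.15,0,0,0,10],[0,0,0.04,0,0,0,10],[0,0,0,0,0,0,10],[0,0,0,0,0,0,10]]
  force: 25

```text
time: 9.25
eef_pos: [0.5454, -0.0317, -0.0077]
tool_rot: [2.172, 2.268, 0.001]
contact_force: [-0.6, -0.6, -0.3]
grip_width: 0.271
grasp_force: 24.7
```

send_rows:
  rows:
    - [[0,0,0,0,0,0,36],[0,0,0,0,0,0,36],[0,0,0,0,0,0,36],[0,0,-0.4,0,0,0,36],[0,0,-0.6,0,0,0,65],[0,0,-0.8,0,0,0,65],[-0.8,0,0,0,0,0,65],[-0.8,0,0,0,0,0,65],[-0.8,0,0,0,0,0,65],[-0.8,0,0,0,0,0,65],[0,0,0,0,0,0,65],[0,0,0,0,0,0,65]]

```text
time: 10.75
eef_pos: [0.5528, -0.223, 0.0991]
tool_rot: [-2.173, -2.268, -0.0]
contact_force: [0.4, 0.5, 0.1]
grip_width: 0.645
grasp_force: 0.0
```

```bash
python3 - <<'E'
from h import *
s,p,q=wshot("w3"); print(p); pieces(s,p,q)
print("tray");pieces(s,p,q,.016)
E
```

```text
[ 0.55275075 -0.2229808   0.09911276]
[191   0  86  10 371] [ 0.4627 -0.0599  0.012 ]
[365   0  29   2  43] [ 0.5952 -0.0558  0.012 ]
[ 535    0   70   50 2405] [ 0.8074 -0.0214  0.012 ]
[ 614    0   26  207 2064] [ 0.9072 -0.096   0.012 ]
[627  10  13  32 303] [0.9338 0.0164 0.012 ]
[630  39  10  38 283] [ 0.9306 -0.0278  0.012 ]
[633  77   7  37 246] [ 0.9324 -0.0759  0.012 ]
[631 114   9  37 276] [ 0.938  -0.1234  0.012 ]
[626 153  14  34 380] [ 0.9467 -0.1701  0.012 ]
[477 177  57  26 530] [ 0.7324 -0.2102  0.012 ]
[358 191  30  31 679] [ 0.5969 -0.2286  0.012 ]
[233 238  25  31 330] [ 0.4882 -0.2776  0.012 ]
[383 238  26  42 392] [ 0.6236 -0.2748  0.012 ]
[234 270  10  10  68] [ 0.4815 -0.2994  0.012 ]
[ 548  289   83  111 3886] [ 0.9962 -0.4429  0.012 ]
[115 359  14  21 114] [ 0.2894 -0.4795  0.012 ]
[512 360  14  20 128] [ 0.8361 -0.4553  0.012 ]
tray
[191   0  86  10 371] [ 0.4641 -0.0614  0.016 ]
[365   0  29   2  43] [ 0.5944 -0.0575  0.016 ]
[ 535    0   70   50 2405] [ 0.8032 -0.0236  0.016 ]
[ 614    0   26  207 2064] [ 0.9014 -0.097   0.016 ]
[627  10  13  32 303] [0.9276 0.0136 0.016 ]
[630  39  10  38 283] [ 0.9244 -0.0298  0.016 ]
[633  77   7  37 246] [ 0.9262 -0.0772  0.016 ]
[631 114   9  37 276] [ 0.9317 -0.1239  0.016 ]
[626 153  14  34 380] [ 0.9403 -0.1699  0.016 ]
[477 177  57  26 530] [ 0.7294 -0.2093  0.016 ]
[358 191  30  31 679] [ 0.5962 -0.2274  0.016 ]
[233 238  25  31 330] [ 0.4892 -0.2756  0.016 ]
[383 238  26  42 392] [ 0.6224 -0.2728  0.016 ]
[234 270  10  10  68] [ 0.4826 -0.297   0.016 ]
[ 548  289   83  111 3886] [ 0.989  -0.4383  0.016 ]
[115 359  14  21 114] [ 0.2936 -0.4742  0.016 ]
[512 360  14  20 128] [ 0.8314 -0.4504  0.016 ]
```

send_rows:
  rows:
    - [[-0.06,0.37,0,0,0,0,65],[-0.07,0.36,0,0,0,0,65],[0,0,0.7,0,0,0,65],[0,0,0.6,0,0,0,65],[0,0,0.3,0,0,0,65],[0,0,0.2,0,0,0,65],[0,0,0.07,0,0,0,65],[0,0,0,0,0,0,65],[0,0,0,0,0,0,10],[0,0,0,0,0,0,10],[0,0,0,0,0,0,10],[0,0,0,0,0,0,10],[0,0,0,0,0,0,10]]
  force: 25

```text
time: 12.42
eef_pos: [0.5978, -0.2296, -0.0116]
tool_rot: [2.172, 2.268, 0.001]
contact_force: [-2.0, 0.2, 5.7]
grip_width: 0.268
grasp_force: 24.5
```

send_rows:
  rows:
    - [[0,0,-0.5,0,0,0,10],[0,0,-0.6,0,0,0,10],[0.6,-0.3,0,0,0,0,10],[0.7,-0.3,0,0,0,0,10],[0.7,-0.3,0,0,0,0,10],[0.7,-0.3,0,0,0,0,10],[0.63,-0.27,0,0,0,0,10],[0,0,0,0,0,0,10],[0,0,0.5,0,0,0,10],[0,0,0.3,0,0,0,10],[0,0,0.15,0,0,0,10],[0,0,0.06,0,0,0,10],[0,0,0,0,0,0,10],[0,0,0,0,0,0,10]]
  force: 25

```text
time: 14.18
eef_pos: [0.501, -0.0337, -0.0068]
tool_rot: [2.172, 2.268, 0.001]
contact_force: [0.1, 0.3, 0.4]
grip_width: 0.268
grasp_force: 24.6
```

send_rows:
  rows:
    - [[0,0,0,0,0,0,36],[0,0,0,0,0,0,36],[0,0,0,0,0,0,36],[0,0,-0.4,0,0,0,36],[0,0,-0.8,0,0,0,65],[0,0,-0.9,0,0,0,100],[0,0.36,-0.9,0,0,0,100],[0,0,0,0,0,0,100],[0,0,0,0,0,0,100],[0,0,0,0,0,0,100]]

```text
time: 15.42
eef_pos: [0.5204, -0.0323, 0.1705]
tool_rot: [-2.171, -2.267, 0.003]
contact_force: [0.1, -0.9, -1.1]
grip_width: 0.999
grasp_force: 0.0
```

```bash
python3 - <<'E'
from h import *
s,p,q=wshot("w4"); print(p,q.as_rotvec()); pieces(s,p,q,.016,200)
g=cv2.cvtColor(s["pixels"],cv2.COLOR_BGR2HSV)
m=(g[...,2]<110).astype(np.uint8)
n,l,st,c=cv2.connectedComponentsWithStats(m)
for i in range(1,n):
    if 20<st[i,4]<400: print(st[i],wray(s,c[i],.019,p,q)[0].round(4))
E
```

```text
[ 0.52037102 -0.03232473  0.17053667] [-2.17058881 -2.2671736   0.00321182]
[   0   78   48  143 2629] [0.0897 0.0132 0.016 ]
[291 169  23  24 427] [ 0.5013 -0.0334  0.016 ]
[333 169  24  24 429] [ 0.5452 -0.0319  0.016 ]
[ 504  197   49   63 2278] [ 0.7904 -0.0794  0.016 ]
[228  12  19  19 131] [0.4279 0.1334 0.019 ]
[378  26  15  16  68] [0.5787 0.1241 0.019 ]
[223  51  20  13 103] [0.4257 0.094  0.019 ]
[374  67  15   9  27] [0.5764 0.0845 0.019 ]
[616  81   2  33  34] [0.9392 0.119  0.019 ]
[37 91  5 18 51] [0.1271 0.074  0.019 ]
[ 38 111  15 112 352] [ 0.1293 -0.0331  0.019 ]
[252 161   7   4  24] [ 0.452  -0.0157  0.019 ]
[384 161   6   6  26] [ 0.5871 -0.0106  0.019 ]
[248 211 144   4 278] [ 0.5218 -0.0653  0.019 ]
[  0 381  16  12  53] [-0.4816 -0.74    0.019 ]
```

View pics/w4.png

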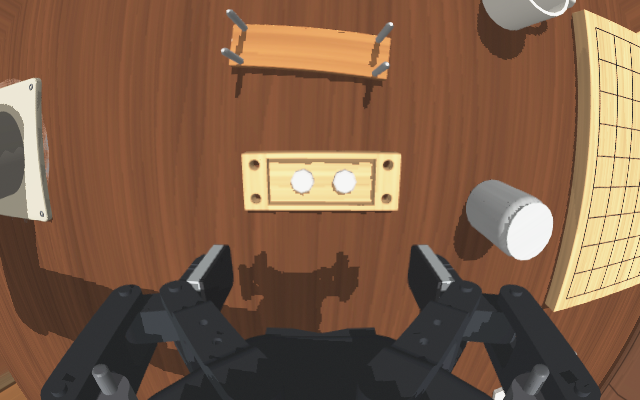

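The wrist view shows both pieces lying in tray B at (302,181) and (343,181).

```bash
cat >> h.py <<'E'
def wcloud(s,p,q):
    K=s["K"];z=s["range_z"].astype(float);v,u=np.mgrid[:400,:640]
    d=np.stack([(u-K[0,2])/K[0,0],(v-K[1,2])/K[1,1]],-1);r=np.linalg.norm(d,axis=-1)+1e-9
    c=np.concatenate([d*(np.sin(r)/r)[...,None],np.cos(r)[...,None]],-1); c*=(z/c[...,2])[...,None]
    T=s["T_tool_cam"];W=q.apply((c@T[:3,:3].T+T[:3,3]).reshape(-1,3)).reshape(400,640,3)+p
    W[z<=0]=np.nan; return W
def wrect(W,c,rad,lo,hi,msg=""):
    m=(W[...,2]>lo)&(W[...,2]<hi)&(np.hypot(W[...,0]-c[0],W[...,1]-c[1])<rad)
    P=W[m]; r=cv2.minAreaRect((P[:,:2]*1000).astype(np.float32))
    print(msg,len(P),"z",np.median(P[:,2]).round(4),np.round(r[0],1),np.round(r[1],1),round(r[2],1)); return P
def posts(W,c,lo=.068):
    P=wrect(W,c,.11,lo,.085,"posts"); out=[]
    n,lab,cen=0,None,None
    _,lab,cen=cv2.kmeans((P[:,:2]*1000).astype(np.float32),4,None,(3,50,.01),10,cv2.KMEANS_PP_CENTERS)
    for k in range(4): A=P[lab.ravel()==k]; print(" post",((A.max(0)+A.min(0))/2*1000).round(1),len(A),(np.ptp(A,axis=0)*1000).round(1))
    C=cen; print(" mean",C.mean(0).round(1))
E
python3 - <<'E'
from h import *
s=np.load("w4.npz");p=s["p"];q=R.from_rotvec(s["rv"]);W=wcloud(s,p,q)
wrect(W,(.523,-.033),.1,.017,.024,"trayB"); posts(W,(.504,.103))
t=np.load("top0.npz"); posts(cloud(t),(.504,.103),.06)
E
```

```text
trayB 3829 z 0.0197 [520.6 -33.2] [164.4  61.5] 2.5
posts 172 z 0.0713 [502.6 103.4] [ 41.5 143.2] 86.8
 post [570.   82.   71.8] 45 [6.3 6.2 7.1]
 post [433.1  90.1  71.5] 44 [6.  7.1 6.7]
 post [435.4 125.3  71.9] 41 [6.  5.  6.5]
 post [571.7 117.1  71.6] 42 [4.7 5.8 7. ]
 mean [502.6 103.2]
posts 29 z 0.0704 [504.5 103.6] [ 41.4 144.6] 86.7
 post [575.1 117.7  69.3] 7 [5.4 5.  8.4]
 post [434.4  90.   68.5] 8 [ 4.8  5.  11.9]
 post [571.   81.5  71.3] 7 [4.7 4.9 7.8]
 post [435.9 125.8  68.5] 7 [5.1 4.8 9.6]
 mean [504.3 103.8]
```

send_rows:
  rows:
    - [[0,0,0,0,0,1,90],[0,0,0,0,0,1,90],[0,0,0,0,0,1,90],[0,0,0,0,0,1,90],[0,0,0,0,0,1,90],[0,0,0,0,0,1,90],[0,0,0,0,0,1,90],[0,0,0,0,0,1,90],[0,0,0,0,0,1,90],[0,0,0,0,0,1,90],[0,0,0,0,0,1,90],[0,0,0,0,0,1,90],[0,0,0,0,0,1,90],[0,0,0,0,0,1,90],[0,0,0,0,0,1,90],[0,0,0,0,0,1,90],[0,0,0,0,0,1,90],[0,0,0,0,0,1,90],[0,0,0,0,0,0,90]]
  force: 50

```text
time: 17.85
eef_pos: [0.521, -0.0324, 0.1714]
tool_rot: [-3.14, -0.069, 0.003]
contact_force: [0.4, 0.5, -0.3]
grip_width: 0.895
grasp_force: 0.0
```

```bash
python3 - <<'E'
from h import *
s,p,q=wshot("w5"); print(p,pose()[0]["q"]);W=wcloud(s,p,q)
wrect(W,(.521,-.033),.1,.017,.024,"trayB"); posts(W,(.503,.103))
a,T=go((.5206,-.0332,-.016),92.5)
E
```

```text
[ 0.52103653 -0.03243049  0.17136424] [-1.60360216e-01 -5.48204394e-02  1.75704613e+00 -3.60741662e-05
  1.44115572e+00  1.36500379e+00]
trayB 3623 z 0.0198 [520.3 -33.4] [163.9  60.6] 2.6
posts 114 z 0.0713 [502.6 104. ] [ 41.1 143.7] 85.8
 post [435.3 126.   71.4] 33 [6.2 6.9 6.7]
 post [570.1  80.8  71.6] 39 [5.5 4.8 7. ]
 post [572.6 116.9  71.5] 37 [5.8 5.2 6.7]
 post [434.1  92.   69.9] 5 [2.  2.  3.5]
 mean [503.3 103.5]
turn [-0.    0.02  0.02] shift [-0.01   0.012  3.126]
```

send_rows:
  rows:
    - [[0,0.01,0.7,0,0,0,90],[0,0,0.7,0,0,0,90],[0,0,0.7,0,0,0,90],[0,0,0.5,0,0,0,90],[0,0,0.3,0,0,0,90],[0,0,0.15,0,0,0,90],[0,0,0.07,0,0,0,90],[0,0,0,0,0,0,90],[0,0,0,0,0,0,60],[0,0,0,0,0,0,60],[0,0,0,0,0,0,60],[0,0,0,0,0,0,60],[0,0,0,0,0,0,60]]
  force: 50

```text
time: 19.52
eef_pos: [0.523, -0.0333, -0.0132]
tool_rot: [3.14, 0.068, 0.003]
contact_force: [-1.2, 0.1, 5.6]
grip_width: 0.688
grasp_force: 54.7
```

send_rows:
  rows:
    - [[0,0,-0.3,0,0,0,60],[0,0,-0.5,0,0,0,60],[0,0,-0.5,0,0,0,60],[0,0,-0.5,0,0,0,60],[0,0,0,0,0,0.6,60],[0,0,0,0,0,0.54,60],[0,0,0,0,0,0,60],[0,0,0,0,0,0,60]]

```text
time: 20.52
eef_pos: [0.5219, -0.0331, 0.0939]
tool_rot: [3.14, -0.086, 0.001]
contact_force: [0.4, 0.6, -2.4]
grip_width: 0.682
grasp_force: 54.5
```

```bash
python3 - <<'E'
from h import *
s,p,q=wshot("w6"); print(p);W=wcloud(s,p,q)
P=wrect(W,p,.1,.10,.15,"trayB");print(np.percentile(P[:,2],[5,50,95]))
P=(W-p).reshape(-1,3);
go((.5026,.1034,p[2]),86.8)
E
```

```text
[ 0.52189824 -0.03310781  0.09385007]
trayB 34706 z 0.1224 [535.4 -33.7] [ 86.1 133.3] 86.4
[0.11019317 0.12235368 0.13303036]
turn [ 0.   -0.    0.01] shift [-0.447 -2.254 -0.003]
```

View pics/w6.png

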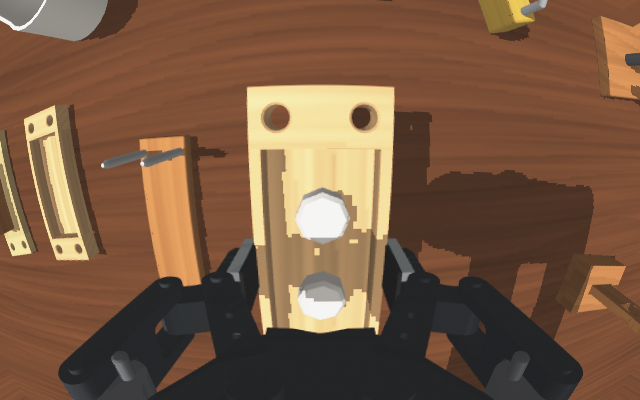

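The held tray's far-end holes show at (276,117) and (363,117), and both pieces are still inside.

```bash
cat >> h.py <<'E'
def holes(s,p,q,px,r=14):
    """top-face height near each hole, hole centre there"""
    W=wcloud(s,p,q); hsv=cv2.cvtColor(s["pixels"],cv2.COLOR_BGR2HSV); g=s["pixels"][...,0].astype(float); out=[]
    for (u,v) in px:
        b=g[v-r-8:v+r+9,u-r-8:u+r+9]; Z=W[v-r-8:v+r+9,u-r-8:u+r+9,2]; zt=np.nanpercentile(Z,85)
        m=(Z<zt-.003).astype(np.uint8)
        n,l,st,c=cv2.connectedComponentsWithStats(m); k=l[r+8,r+8]
        if k==0: print("no hole",u,v,zt); continue
        pu=c[k]+[u-r-8,v-r-8]; st_=st[k]; pu2=np.array([st_[0]+st_[2]/2-.5+u-r-8, st_[1]+st_[3]/2-.5+v-r-8])
        w=wray(s,pu2,zt,p,q)[0]; print("hole",pu2,st_.tolist(),(w*1000).round(1)); out.append(w)
    return np.array(out)
E
python3 - <<'E'
from h import *
s=np.load("w6.npz");p=s["p"];q=R.from_rotvec(s["rv"]);W=wcloud(s,p,q)
H=holes(s,p,q,[(276,117),(363,117)]); d=H[1]-H[0]; print(np.linalg.norm(d),np.degrees(np.arctan2(d[1],d[0])))
m=H.mean(0); a=np.radians(-3.2); print("centre", (m-.069*np.array([np.cos(a),np.sin(a),0]))*1000)
E
```

```text
hole [276.  117.5] [9, 10, 27, 26, 535] [589.7 -18.9 127.3]
hole [363.5 117.5] [10, 10, 26, 26, 532] [587.8 -54.2 127.3]
0.03535059708871292 -93.11256959192649
centre [519.86777299 -32.656806   127.30128875]
```

send_rows:
  rows:
    - [[-0.1,-0.5,0,0,0,0,60],[-0.1,-0.5,0,0,0,0,60],[-0.1,-0.5,0,0,0,0,60],[-0.115,-0.5,0,0,0,0,60],[0,-0.25,0,0,0,0,60],[0,0,0.3,0,0,0,60],[0,0,0.1,0,0,0,60],[0,0,0,0,0,0,60],[0,0,0,0,0,0,60]]

```text
time: 21.7
eef_pos: [0.5047, 0.1024, 0.0694]
tool_rot: [3.14, -0.089, -0.0]
contact_force: [-0.5, -0.6, -1.3]
grip_width: 0.683
grasp_force: 54.5
```

```bash
python3 - <<'E'
from h import *
s,p,q=wshot("w7"); print(p)
H=holes(s,p,q,[(276,117),(363,117)])
cv2.imwrite("pics/w7c.png",cv2.resize(s["pixels"][70:170,220:420],None,fx=4,fy=4))
E
```

```text
[0.5047426  0.10241839 0.06939222]
hole [276.5 117.5] [10, 10, 26, 26, 532] [572.6 116.3 102.8]
hole [363.5 117.5] [10, 10, 26, 26, 528] [570.6  81.2 102.8]
```

View pics/w7c.png

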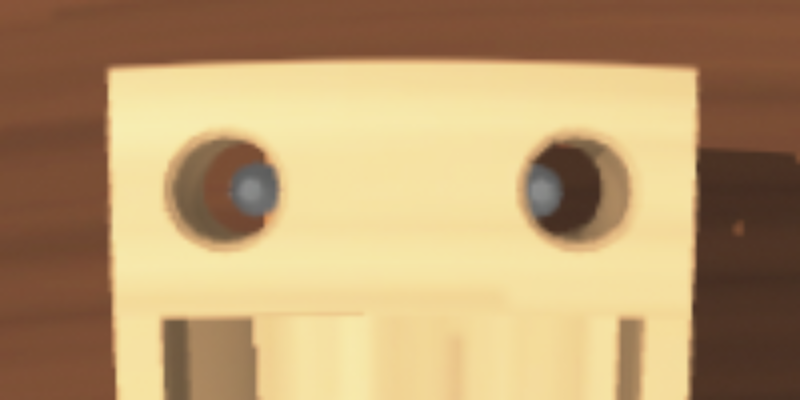

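The two post tips show symmetrically through the holes, at about (283,117) and (356,117).

```bash
python3 - <<'E'
from h import *
s=np.load("w7.npz");p=s["p"];q=R.from_rotvec(s["rv"])
print(wray(s,[(283.2,117.5),(356.2,117.5)],.074,p,q)*1000)
E
```

```text
[[572.26111375 117.05336481  74.        ]
 [570.22274945  80.92951709  74.        ]]
```

Alignment is within 1 mm, so I'll lower the tray.

send_rows:
  rows:
    - [[0,0,0.15,0,0,0,60],[0,0,0.2,0,0,0,60],[0,0,0.25,0,0,0,60],[0,0,0.25,0,0,0,60],[0,0,0.2,0,0,0,60],[0,0,0.05,0,0,0,60],[0,0,0.03,0,0,0,60],[0,0,0,0,0,0,60],[0,0,0,0,0,0,60]]

```text
time: 22.88
eef_pos: [0.5051, 0.1031, 0.0022]
tool_rot: [-3.14, 0.088, -0.002]
contact_force: [0.5, -0.5, -2.2]
grip_width: 0.689
grasp_force: 54.5
```

send_rows:
  rows:
    - [[0,0,0.03,0,0,0,60],[0,0,0,0,0,0,90],[0,0,0,0,0,0,90],[0,0,0,0,0,0,90],[0,0,0,0,0,0,90],[0,0,-0.5,0,0,0,90],[0,0,-0.8,0,0,0,90],[0,0,-0.8,0,0,0,90],[0,0,-0.8,0,0,0,90],[0.17,-0.62,0,0,0,0,90],[0.17,-0.62,0,0,0,0,90],[0.17,-0.62,0,0,0,0,90],[0.17,-0.62,0,0,0,0,90],[0,0,0,0,0,-0.6,90],[0,0,0,0,0,-0.56,90],[0,0,0,0,0,0,90],[0,0,0,0,0,0,90]]

```text
time: 25.0
eef_pos: [0.5536, 0.2492, 0.1737]
tool_rot: [3.141, 0.069, -0.0]
contact_force: [0.2, -0.0, -0.5]
grip_width: 0.898
grasp_force: 0.0
```

```bash
python3 - <<'E'
from h import *
s,p,q=wshot("w8"); print(p);W=wcloud(s,p,q)
wrect(W,(.5515,.25),.1,.017,.024,"trayA"); wrect(W,(.5026,.1034),.1,.028,.04,"B on carrier")
pieces(s,p,q,.03,100)
t=snapshot("top"); pieces(t,None,None)
E
```

```text
[0.55360577 0.24922583 0.17373009]
trayA 3376 z 0.0199 [552.2 249.8] [163.6  61. ] 2.7
B on carrier 2577 z 0.0331 [516.1 102.8] [ 61.8 139.4] 86.9
[ 341    0   89   38 2253] [0.7288 0.1969 0.03  ]
[ 584   31   39   54 1570] [ 0.7525 -0.1247  0.03  ]
[447 205  16  18 224] [0.5264 0.1003 0.03  ]
[433 240  21  19 283] [0.4828 0.1065 0.03  ]
[ 451    0  126  101 8244] [ 0.9991 -0.5185  0.012 ]
[214 113  30  41 564] [0.7502 0.2075 0.012 ]
[321 131  26  26 533] [ 0.7431 -0.0568  0.012 ]
[  92  153  125  197 6977] [0.4926 0.3963 0.012 ]
[389 154   6  14  32] [ 0.7023 -0.2058  0.012 ]
[585 171  43  23 505] [ 0.6584 -0.7538  0.012 ]
[  75  177  143  223 6106] [0.2505 0.3994 0.012 ]
[263 241  10   9  69] [0.4813 0.1057 0.012 ]
[263 397  86   3 144] [0.1075 0.0182 0.012 ]
```

send_rows:
  rows:
    - [[-0.02,-0.01,0.7,0,0,0,90],[0,0,0.7,0,0,0,90],[0,0,0.7,0,0,0,90],[0,0,0.5,0,0,0,90],[0,0,0.3,0,0,0,90],[0,0,0.12,0,0,0,90],[0,0,0.04,0,0,0,90],[0,0,0,0,0,0,90],[0,0,0,0,0,0,60],[0,0,0,0,0,0,60],[0,0,0,0,0,0,60],[0,0,0,0,0,0,60]]
  force: 50

```text
time: 26.6
eef_pos: [0.5536, 0.2504, -0.0082]
tool_rot: [-3.14, -0.071, -0.004]
contact_force: [-2.1, -0.1, 6.0]
grip_width: 0.678
grasp_force: 54.5
```

send_rows:
  rows:
    - [[0,0,-0.3,0,0,0,60],[0,0,-0.5,0,0,0,60],[0,0,-0.5,0,0,0,60],[0,0,-0.5,0,0,0,60],[0,0,0,0,0,0.6,60],[0,0,0,0,0,0.57,60],[0,0,0,0,0,0,60],[0,0,0,0,0,0,60]]

```text
time: 27.6
eef_pos: [0.5524, 0.2499, 0.0986]
tool_rot: [-3.14, 0.088, -0.0]
contact_force: [0.4, -0.8, -1.9]
grip_width: 0.681
grasp_force: 54.3
```

```bash
python3 - <<'E'
from h import *
s,p,q=wshot("w9"); print(p)
H=holes(s,p,q,[(276,117),(363,117)]); d=H[1]-H[0]; print(np.linalg.norm(d),np.degrees(np.arctan2(d[1],d[0])))
a=np.radians(-3.2); u=np.array([np.cos(a),np.sin(a),0]); v=np.array([u[1],-u[0],0])
dl=np.array([.5713,.0990,H[0,2]])-H.mean(0); print(dl*1000,"shift",dl@u/.06,dl@v/.06)
E
```

```text
[0.5523958  0.24989376 0.09861909]
hole [277.5 117.5] [11, 10, 26, 26, 488] [620.2 264.2 127. ]
hole [361.5 116.5] [8, 9, 26, 26, 488] [618.6 228.9 127. ]
0.03528412559454524 -92.48029535241405
[-4.81099022e+01 -1.47543489e+02  2.87312693e-02] shift -0.6633131316770257 2.4999833558832125
```

send_rows:
  rows:
    - [[-0.15,0.5,0,0,0,0.08,60],[-0.15,0.5,0,0,0,0,60],[-0.15,0.5,0,0,0,0,60],[-0.11,0.5,0,0,0,0,60],[-0.1,0.5,0,0,0,0,60],[0,0,0.3,0,0,0,60],[0,0,0.1,0,0,0,60],[0,0,0,0,0,0,60],[0,0,0,0,0,0,60]]

```text
time: 28.78
eef_pos: [0.5037, 0.1033, 0.0744]
tool_rot: [-3.14, 0.099, -0.0]
contact_force: [-0.0, 0.1, -1.9]
grip_width: 0.676
grasp_force: 54.3
```

```bash
cat >> h.py <<'E'
def fit(s,p,q,px):
    H=holes(s,p,q,px); d=H[1]-H[0]; print(np.linalg.norm(d),np.degrees(np.arctan2(d[1],d[0])))
    a=np.radians(-3.2); u=np.array([np.cos(a),np.sin(a),0]); v=np.array([u[1],-u[0],0])
    dl=np.array([.57125,.0990,H[0,2]])-H.mean(0); print(dl*1000,"shift",dl@u/.06,dl@v/.06)
    g=s["pixels"].astype(int); sat=g.max(2)-g.min(2)
    for (x,y) in px:  # grey steel seen in the hole
        b=(sat[y-13:y+14,x-13:x+14]<25)&(g[y-13:y+14,x-13:x+14].max(2)>70)
        yy,xx=np.nonzero(b)
        if len(xx): c=(xx.mean()+x-13,yy.mean()+y-13); print("post",np.round(c,1),len(xx),(wray(s,c,.072,p,q)[0]*1000).round(1))
E
python3 - <<'E'
from h import *
s,p,q=wshot("w10"); print(p); fit(s,p,q,[(277,117),(362,117)])
E
```

```text
[0.50374151 0.10329921 0.07436141]
hole [277.5 116.5] [10, 9, 26, 26, 488] [572.  117.1 102.8]
hole [361.5 116.5] [9, 9, 26, 26, 490] [569.8  81.9 102.7]
0.03526647135838231 -93.5725618687876
[ 0.30492477 -0.46130342  0.04805978] shift 0.005503332806656829 0.007392713075031475
post [284.8 115. ] 89 [572.6 117.4  72. ]
post [354.2 115.1] 95 [570.3  81.6  72. ]
```

send_rows:
  rows:
    - [[0,0,0.15,0,0,0,60],[0,0,0.2,0,0,0,60],[0,0,0.25,0,0,0,60],[0,0,0.15,0,0,0,60],[0,0,0.05,0,0,0,60],[0,0,0.03,0,0,0,60],[0,0,0,0,0,0,60],[0,0,0,0,0,0,60]]

```text
time: 29.82
eef_pos: [0.5028, 0.1026, 0.0258]
tool_rot: [3.14, -0.1, -0.003]
contact_force: [-13.8, -2.3, 19.1]
grip_width: 0.688
grasp_force: 56.5
```

send_rows:
  rows:
    - [[0,0,0,0,0,0,90],[0,0,0,0,0,0,90],[0,0,0,0,0,0,90],[0,0,0,0,0,0,90],[0,0,-0.5,0,0,0,90],[0,0,-0.9,0,0,0,90],[0,0,-0.9,0,0,0,90],[0.08,-0.79,0,0,0,0,90],[0.08,-0.79,0,0,0,0,90],[0.08,-0.79,0,0,0,0,90],[0.08,-0.79,0,0,0,0,90],[0.08,-0.79,0,0,0,0,90],[0.06,-0.77,0,0,0,0,90],[0,0,0,0,0,-1,90],[0,0,0,0,0,-1,90],[0,0,0,0,0,0,90],[0,0,0,0,0,0,90]]

```text
time: 31.95
eef_pos: [0.5492, 0.3834, 0.1623]
tool_rot: [3.137, 0.171, -0.0]
contact_force: [-0.4, 1.1, -0.2]
grip_width: 0.899
grasp_force: 0.0
```

```bash
python3 - <<'E'
from h import *
s,p,q=wshot("w11"); print(p);W=wcloud(s,p,q)
wrect(W,(.548,.3835),.08,.036,.045,"handle"); wrect(W,(.548,.3835),.1,.008,.014,"plate");
t=snapshot("top");cv2.imwrite("pics/t3.png",t["pixels"])
C=cloud(t); wrect(C,(.504,.103),.1,.045,.063,"stack top view"); wrect(C,(.504,.103),.1,.064,.09,"posts")
a=np.radians(-3.2);u=np.array([np.cos(a),np.sin(a),0])
for sg in(1,-1):
    e=np.array([.504,.1035,0])+sg*.069*u; m=(np.hypot(C[...,0]-e[0],C[...,1]-e[1])<.011)&(C[...,2]>.02); print("end z",np.median(C[m][:,2]))
pieces(t,None,None)
E
```

```text
[0.54915598 0.38336832 0.16230254]
handle 1858 z 0.0398 [547.5 384.3] [89.7 18.6] 6.7
plate 6577 z 0.0099 [547.2 384. ] [164.3  61. ] 6.7
stack top view 702 z 0.0538 [503.3 103.4] [ 60.7 164.1] 86.5
posts 27 z 0.0714 [504.6 103.8] [ 41.  143.8] 86.6
end z 0.05454160840459001
end z 0.05321440914573231
[ 451    0  126  101 8250] [ 0.9991 -0.5185  0.012 ]
[214 113  30  41 568] [0.7502 0.2075 0.012 ]
[321 131  26  26 538] [ 0.743  -0.0567  0.012 ]
[   0  150  145  193 6656] [0.5008 0.6133 0.012 ]
[389 154   6  14  32] [ 0.7023 -0.2058  0.012 ]
[585 171  43  23 509] [ 0.6585 -0.7534  0.012 ]
[   0  215  166  185 6962] [0.2176 0.532  0.012 ]
[263 397  67   3 130] [0.1075 0.0314 0.012 ]
```

send_rows:
  rows:
    - [[-0.02,-0.015,0.7,0,0,-0.1,60],[0,0,0.7,0,0,0,60],[0,0,0.6,0,0,0,60],[0,0,0.4,0,0,0,60],[0,0,0.2,0,0,0,60],[0,0,0.04,0,0,0,60],[0,0,0,0,0,0,60],[0,0,0,0,0,0,5],[0,0,0,0,0,0,5],[0,0,0,0,0,0,5],[0,0,0,0,0,0,5],[0,0,0,0,0,0,5]]
  force: 60

```text
time: 33.55
eef_pos: [0.5487, 0.3849, 0.0054]
tool_rot: [-3.135, -0.188, -0.003]
contact_force: [-0.9, 0.5, 6.7]
grip_width: 0.216
grasp_force: 61.0
```

send_rows:
  rows:
    - [[0,0,-0.3,0,0,0,5],[0,0,-0.5,0,0,0,5],[0,0,-0.5,0,0,0,5],[0,0,-0.5,0,0,0,5],[0,0,0,0,0,1,5],[0,0,0,0,0,0.98,5],[0,0,0,0,0,0,5],[0,0,0,0,0,0,5]]

```text
time: 34.55
eef_pos: [0.5478, 0.3842, 0.1122]
tool_rot: [3.14, -0.081, -0.0]
contact_force: [-0.3, -0.0, -1.8]
grip_width: 0.217
grasp_force: 60.1
```

```bash
python3 - <<'E'
from h import *
s,p,q=wshot("w12"); print(p);W=wcloud(s,p,q)
P=wrect(W,p+q.apply([.06,0,0]),.05,p[2]-.02,p[2]+.03,"plate")
E
```

```text
[0.54777286 0.38419898 0.11224343]
plate 12141 z 0.1166 [593.6 382. ] [60.7 69.2] 87.1
```

View pics/w12.png

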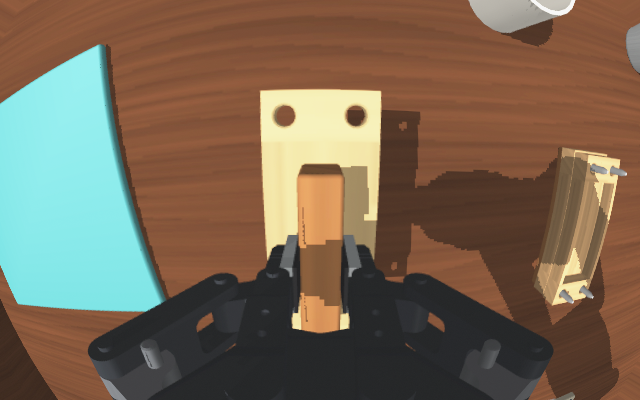

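The cover is held with its far-end holes at (284,116) and (355,116). The stack, with its post tips, is at right around (580,230).

```bash
python3 - <<'E'
from h import *
s=np.load("w12.npz");p=s["p"];q=R.from_rotvec(s["rv"])
fit(s,p,q,[(284,116),(355,116)])
E
```

```text
hole [285.  115.5] [13, 11, 21, 22, 348] [616.1 398.2 117.1]
hole [356.5 115.5] [13, 11, 22, 22, 359] [614.4 362.9 117.1]
0.035351166990591945 -92.88435263916638
[-4.40082335e+01 -2.81555232e+02  2.62880770e-02] shift -0.4703796248165721 4.726213779735899
```

Cover bottom is at about 0.107. I'll move it over the posts and lower it to about 0.083.

send_rows:
  rows:
    - [[-0.08,0.79,0,0,0,0.06,5],[-0.08,0.79,0,0,0,0,5],[-0.08,0.79,0,0,0,0,5],[-0.08,0.79,0,0,0,0,5],[-0.08,0.79,0,0,0,0,5],[-0.07,0.78,0,0,0,0,5],[0,0,0.3,0,0,0,5],[0,0,0.1,0,0,0,5],[0,0,0,0,0,0,5],[0,0,0,0,0,0,5]]

```text
time: 35.85
eef_pos: [0.5035, 0.1035, 0.0882]
tool_rot: [-3.14, 0.09, -0.0]
contact_force: [0.7, 0.1, -1.2]
grip_width: 0.217
grasp_force: 60.1
```

```bash
python3 - <<'E'
from h import *
s,p,q=wshot("w13"); print(p); fit(s,p,q,[(285,116),(356,116)])
E
```

```text
[0.50352918 0.10347685 0.08821998]
hole [284.5 115.5] [11, 11, 22, 22, 352] [572.  117.4  93.1]
hole [356.5 116. ] [12, 12, 22, 21, 350] [569.8  81.8  93.1]
0.03559915397347307 -93.6125459545686
[ 0.37365383 -0.59089852  0.01794254] shift 0.00676760100344777 0.009485320917591895
post [289.2 114.6] 96 [572.4 117.1  72. ]
post [351.5 114.6] 112 [570.4  82.2  72. ]
```

send_rows:
  rows:
    - [[0,0,0.12,0,0,0,5],[0,0,0.15,0,0,0,5],[0,0,0.12,0,0,0,5],[0,0,0.07,0,0,0,5],[0,0,0.02,0,0,0,5],[0,0,0,0,0,0,5],[0,0,0,0,0,0,5]]

```text
time: 36.78
eef_pos: [0.5034, 0.1026, 0.0594]
tool_rot: [-3.14, 0.092, -0.0]
contact_force: [-2.6, -0.8, 2.8]
grip_width: 0.216
grasp_force: 60.5
```

send_rows:
  rows:
    - [[0,0,0,0,0,0,60],[0,0,0,0,0,0,60],[0,0,0,0,0,0,60],[0,0,-0.5,0,0,0,60],[0,0,-0.8,0,0,0,60],[0,0,-0.8,0,0,0,60],[0,0,-0.7,0,0,0,60],[0,0,0,0,0,0,60],[0,0,0,0,0,0,60]]

```text
time: 37.9
eef_pos: [0.5032, 0.1026, 0.2267]
tool_rot: [3.14, -0.092, -0.0]
contact_force: [0.3, -0.3, -1.4]
grip_width: 0.602
grasp_force: 0.0
```

```bash
python3 - <<'E'
from h import *
s,p,q=wshot("w14"); print(p);W=wcloud(s,p,q)
P=wrect(W,(.503,.103),.1,.055,.07,"plate"); P=wrect(W,(.503,.103),.1,.075,.1,"handle")
a=np.radians(-3.2);u=np.array([np.cos(a),np.sin(a),0]);v=np.array([-u[1],u[0],0])
for k in(1,-1):
  for j in (1,-1):
    e=np.array([.5026,.1034,0])+k*.074*u+j*.022*v; m=(np.hypot(W[...,0]-e[0],W[...,1]-e[1])<.004)&(W[...,2]>.02); print(k,j,m.sum(),np.median(W[m][:,2]) if m.any() else None)
t=snapshot("top");C=cloud(t);wrect(C,(.504,.103),.1,.056,.07,"plate top")
E
```

```text
[0.50319598 0.10258791 0.22672122]
plate 6244 z 0.0639 [502.2 102.6] [ 60.6 163.7] 86.7
handle 1821 z 0.0938 [502.5 102.6] [142.4  26.5] 1.6
1 1 45 0.0636762142764779
1 -1 46 0.0634059683192778
-1 1 25 0.06374537688285292
-1 -1 43 0.06283853583174451
plate top 111 z 0.0646 [501.8  97.7] [ 27.1 172.3] 70.0
```

Every corner of the cover reads about 0.064, so the set is closed flush. Next is the tag.

send_rows:
  rows:
    - [[-0.11,0.66,0,0,0,0,75],[-0.11,0.66,0,0,0,0,75],[-0.11,0.66,0,0,0,0,75],[-0.11,0.66,0,0,0,0,75],[-0.11,0.66,0,0,0,0,75],[-0.11,0.66,0,0,0,0,75],[-0.11,0.66,0,0,0,0,75],[-0.11,0.66,0,0,0,0,75],[-0.11,0.66,0,0,0,0,75],[-0.11,0.66,0,0,0,0,75],[-0.11,0.66,0,0,0,0,75],[-0.12,0.68,0,0,0,0,75],[0,0,0,0,0,0.7,75],[0,0,0,0,0,0.7,75],[0,0,0,0,0,0,75],[0,0,0,0,0,0,75]]

```text
time: 40.0
eef_pos: [0.3955, -0.3679, 0.2263]
tool_rot: [-3.128, 0.281, 0.002]
contact_force: [0.7, 0.0, 0.4]
grip_width: 0.75
grasp_force: 0.0
```

```bash
python3 - <<'E'
from h import *
s,p,q=wshot("w15"); print(p,pose()[0]["q"]);W=wcloud(s,p,q)
P=wrect(W,(.395,-.3685),.05,.127,.15,"tag top"); go((.395,-.3685,.1),79.6)
P=wrect(W,(.395,-.3685),.07,.03,.037,"rack")
m=(W[...,2]>.157)&(W[...,2]<.172)&(W[...,0]>.53)&(W[...,0]<.7)&(W[...,1]<-.36); print(m.sum())
E
```

```text
[ 0.39553271 -0.36790319  0.22630862] [-8.44097664e-01 -3.50481028e-02  1.63712298e+00 -3.43152538e-05
  1.54047682e+00  9.06067281e-01]
tag top 673 z 0.1338 [ 395.2 -370.5] [43.4 10.5] 79.7
turn [-0.01  0.01  0.02] shift [-0.009  0.01   2.11 ]
rack 2561 z 0.0339 [ 394.8 -369.8] [89.1 63. ] 79.4
40
```

View pics/w15.png

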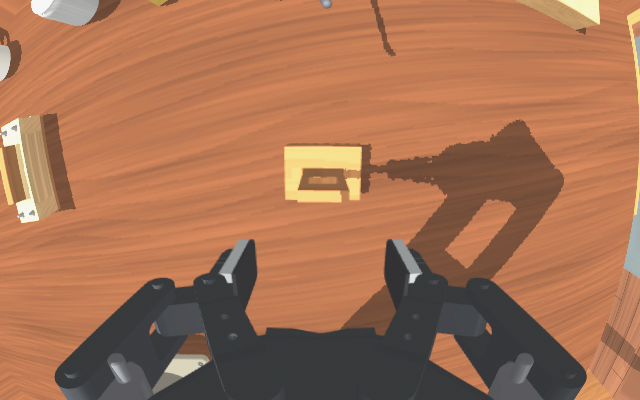

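send_rows:
  rows:
    - [[0,0.043,0.6,0,0,0,75],[0,0,0.6,0,0,0,75],[0,0,0.5,0,0,0,75],[0,0,0.4,0,0,0,75],[0,0,0.17,0,0,0,75],[0,0,0,0,0,0,75],[0,0,0,0,0,0,40],[0,0,0,0,0,0,40],[0,0,0,0,0,0,40],[0,0,0,0,0,0,40],[0,0,0,0,0,0,40]]
  force: 50

```text
time: 41.42
eef_pos: [0.3962, -0.3717, 0.0927]
tool_rot: [3.127, -0.283, 0.003]
contact_force: [0.1, 0.5, 6.8]
grip_width: 0.499
grasp_force: 51.4
```

send_rows:
  rows:
    - [[0,0,-0.15,0,0,0,40],[0,0,-0.25,0,0,0,40],[0,0,-0.25,0,0,0,40],[0,0,-0.25,0,0,0,40],[0,0,-0.2,0,0,0,40],[0,0,-0.1,0,0,0,40],[0,0,0,0,0,-1,40],[0,0,0,0,0,-1,40],[0,0,0,0,0,-0.9,40],[0,0,0,0,0,0,40],[0,0,0,0,0,0,40]]

```text
time: 42.8
eef_pos: [0.3952, -0.3708, 0.1628]
tool_rot: [-3.139, -0.111, 0.0]
contact_force: [0.1, 0.5, -0.2]
grip_width: 0.507
grasp_force: 50.7
```

```bash
python3 - <<'E'
from h import *
s,p,q=wshot("w16"); print(p);W=wcloud(s,p,q)
P=wrect(W,p,.05,p[2]+.03,p[2]+.06,"tag"); print(np.percentile(P[:,2],[50,95,99]))
t=snapshot("top");C=cloud(t)
P=wrect(C,p,.06,p[2]+.02,.26,"tag/gripper top")
# hook from top camera
m=(C[...,2]>.158)&(C[...,2]<.172)&(C[...,0]>.53)&(C[...,0]<.63)&(C[...,1]<-.36)&(C[...,1]>-.43); Q=C[m]
f=np.polyfit(Q[:,0],Q[:,1],1);print("prong yaw",np.degrees(np.arctan(f[0])),"y at .545,.585",np.polyval(f,[.545,.585]),"xmin",Q[:,0].min(),len(Q))
cv2.imwrite("pics/w16s.png",snapshot("side")["pixels"])
E
```

```text
[ 0.39518811 -0.37076541  0.16280899]
tag 5627 z 0.2042 [ 396.1 -371.1] [24.  77.1] 4.3
[0.20416688 0.21914616 0.22185397]
tag/gripper top 92 z 0.2393 [ 399.4 -330.7] [37.5 35.3] 76.5
prong yaw 3.2764527121098026 y at .545,.585 [-0.39688674 -0.39459685] xmin 0.5405585480333556 121
```

View pics/w16.png

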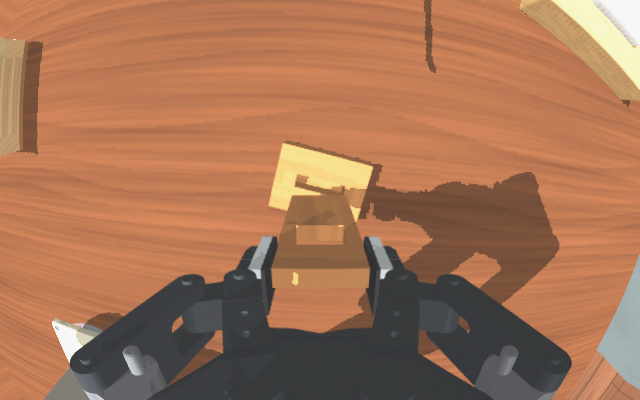

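The tag is held square, with its top edge at rows 268–290 and columns 272–368. I'll check its tilt, then stage it in front of the hook.

send_rows:
  rows:
    - [[0.35,0.12,0,0,0,0,40],[0.35,0.12,0,0,0,0,40],[0.35,0.12,0,0,0,0,40],[0.35,0.12,0,0,0,0,40],[0.31,0.12,0,0,0,0,40],[0,0,0,0,0,0,40],[0,0,0,0,0,0,40]]

```text
time: 43.82
eef_pos: [0.4997, -0.3991, 0.1627]
tool_rot: [-3.139, -0.113, 0.001]
contact_force: [-0.7, 1.0, -0.2]
grip_width: 0.504
grasp_force: 50.8
```

```bash
python3 - <<'E'
from h import *
s,p,q=wshot("w17"); print(p,q.as_rotvec());W=wcloud(s,p,q)
# tag front face in tool coords
L=q.inv().apply((W-p).reshape(-1,3)).reshape(W.shape)
m=(abs(L[...,1])<.02)&(abs(L[...,0])<.03)&(L[...,2]<.07)&(L[...,2]>-.045); Q=L[m]
print("tag pts",len(Q),"y",Q[:,1].min(),Q[:,1].max(),"top z tool",np.percentile(Q[:,2],[1,5]))
b=Q[(Q[:,2]>-.035)&(abs(Q[:,0]-np.median(Q[:,0]))<.015)]
for lo in np.arange(-.045,.07,.01):
    k=Q[(Q[:,2]>lo)&(Q[:,2]<lo+.01)]
    if len(k): print(round(lo,3),len(k),"x max",np.percentile(k[:,0],[10,50,95]).round(4))
h=(W[...,2]>.155)&(W[...,2]<.18)&(W[...,0]>.525)&(W[...,0]<.70)&(W[...,1]<-.35)&(W[...,1]>-.45); H=W[h]; print("hook",len(H))
for lo in np.arange(.53,.69,.01):
    k=H[(H[:,0]>lo)&(H[:,0]<=lo+.01)]
    if len(k): print(round(lo,3),len(k),"y",k[:,1].min().round(4),k[:,1].max().round(4),"z",np.percentile(k[:,2],[5,95]).round(4))
E
```

```text
[ 0.49966455 -0.39914959  0.16270072] [-3.13906197e+00 -1.13220518e-01  1.13291563e-03]
tag pts 6574 y -0.019987381727446685 0.01999482961841639 top z tool [-0.04230217 -0.04179532]
-0.045 2367 x max [-0.0047  0.0008  0.0042]
-0.035 786 x max [0.0035 0.0039 0.0044]
-0.025 689 x max [0.0035 0.0039 0.0044]
-0.015 179 x max [0.0033 0.0039 0.0044]
-0.005 158 x max [0.0023 0.0039 0.0045]
0.005 965 x max [-0.0049  0.      0.0041]
0.015 355 x max [0.0035 0.0039 0.0044]
0.025 313 x max [0.0034 0.0038 0.0043]
0.035 232 x max [0.0034 0.0037 0.0043]
0.045 243 x max [0.0033 0.0037 0.0041]
0.055 217 x max [0.0034 0.0039 0.0043]
0.065 70 x max [0.0034 0.0037 0.0039]
hook 2371
0.53 33 y -0.4016 -0.3956 z [0.1707 0.1736]
0.54 326 y -0.4021 -0.3946 z [0.1629 0.1731]
0.55 270 y -0.4015 -0.3941 z [0.1607 0.164 ]
0.56 270 y -0.4008 -0.3934 z [0.1611 0.1641]
0.57 253 y -0.4 -0.3927 z [0.1608 0.1641]
0.58 273 y -0.3993 -0.3919 z [0.1608 0.164 ]
0.59 255 y -0.3986 -0.3917 z [0.1609 0.1641]
0.6 242 y -0.3979 -0.391 z [0.1608 0.1643]
0.61 247 y -0.3977 -0.3903 z [0.1606 0.164 ]
0.62 202 y -0.3969 -0.3899 z [0.1608 0.1642]
```

View pics/w17.png

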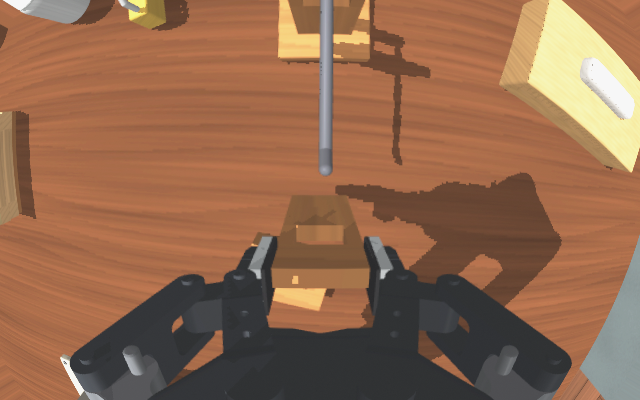

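The hook tip is at (326,170) and in line with the tag. The eye spans 0.151–0.179 and the hook spans 0.157–0.174, so it can slide on.

send_rows:
  rows:
    - [[0.2,0.02,0,0,0,-0.05,40],[0.2,0.02,0,0,0,0,40],[0.25,0,0,0,0,0,40],[0.25,0,0,0,0,0,40],[0.25,0,0,0,0,0,40],[0.15,0,0,0,0,0,40],[0.08,0,0,0,0,0,40],[0,0,0,0,0,0,40],[0,0,0,0,0,0,40]]

```text
time: 45.0
eef_pos: [0.5827, -0.3956, 0.163]
tool_rot: [3.139, 0.12, -0.0]
contact_force: [-0.4, -0.5, -0.3]
grip_width: 0.502
grasp_force: 50.8
```

send_rows:
  rows:
    - [[0,0,0.08,0,0,0,40],[0,0,0.08,0,0,0,40],[0,0,0.05,0,0,0,40],[0,0,0.02,0,0,0,40],[0,0,0,0,0,0,40],[0,0,0,0,0,0,40]]

```text
time: 45.75
eef_pos: [0.5831, -0.3955, 0.1494]
tool_rot: [3.139, 0.12, 0.0]
contact_force: [-0.7, 0.1, 0.5]
grip_width: 0.497
grasp_force: 50.8
```

send_rows:
  rows:
    - [[0,0,0.015,0,0,0,40],[0,0,0,0,0,0,40],[0,0,0,0,0,0,53],[0,0,0,0,0,0,56],[0,0,0,0,0,0,62],[0,0,0,0,0,0,70],[0,0,0,0,0,0,70],[0,0,-0.2,0,0,0,70],[0,0,-0.4,0,0,0,70],[0,0,-0.6,0,0,0,70],[0,0,-0.6,0,0,0,70],[-0.5,0,0,0,0,0,70],[-0.6,0,0,0,0,0,70],[-0.6,0,0,0,0,0,70],[0,0,0,0,0,0,70],[0,0,0,0,0,0,70]]

```text
time: 47.75
eef_pos: [0.4818, -0.4034, 0.2574]
tool_rot: [3.138, 0.12, 0.002]
contact_force: [0.0, -0.2, 0.3]
grip_width: 0.7
grasp_force: 0.0
```

```bash
python3 - <<'E'
from h import *
s,p,q=wshot("w18"); print(p);W=wcloud(s,p,q)
for c,n in(((.583,-.3955),"tag"),((.641,-.392),"old")): wrect(W,c,.028,.18,.2,n)
t=snapshot("top");pieces(t,None,None);s2=snapshot("side")
C=cloud(t)
for c,n in(((.585,-.3955),"tag"),((.641,-.389),"old")): wrect(C,c,.028,.18,.2,n)
a=cv2.resize(t["pixels"][130:310,250:530],(560,360)); b=cv2.resize(s2["pixels"][70:290,230:450],(360,360)) 
cv2.imwrite("pics/end.png",cv2.resize(np.hstack([a,b[:, :240]]),(800,360)))
E
```

```text
[ 0.48178602 -0.40344635  0.25736665]
tag 924 z 0.1891 [ 581.7 -394. ] [10.9 43.7] 4.3
old 392 z 0.1878 [ 636.3 -392.2] [ 3.6 44.1] 4.4
[ 451    0  126  101 8255] [ 0.9991 -0.5186  0.012 ]
[214 113  30  41 570] [0.7501 0.2077 0.012 ]
[321 131  26  26 539] [ 0.7429 -0.0568  0.012 ]
[389 154   6  14  32] [ 0.7023 -0.2058  0.012 ]
[585 171  43  23 510] [ 0.6585 -0.7534  0.012 ]
[ 457  201  162  153 1600] [ 0.4041 -0.5841  0.012 ]
[569 204  39  35 105] [ 0.5512 -0.7081  0.012 ]
[ 429  207  211  193 8368] [ 0.3165 -0.609   0.012 ]
[532 229  16  22  49] [ 0.508 -0.574  0.012]
[552 313  88  87 905] [ 0.2167 -0.7208  0.012 ]
[565 326  75  74 626] [ 0.2025 -0.7361  0.012 ]
[263 397  29   3  62] [0.107 0.074 0.012]
tag 105 z 0.1891 [ 583.  -394.6] [10. 46.] 3.9
old 104 z 0.1891 [ 641.7 -391.1] [10.4 45. ] 5.4
```

View pics/end.png

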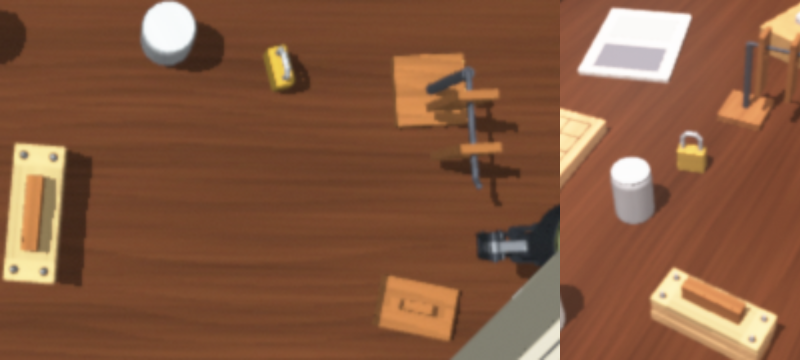

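The picture shows both tags hanging on the prong at about (480,95) and (480,148). The set is closed at (38,213) and no pieces are left on the table.

```bash
python3 -c "
from h import *
print(env.sign_off())"
```

```text
the job is handed in; nothing more can be done
None
```

The job is handed in: both white pieces are in a tray, the trays and cover sit flush on the posts, and the loan tag hangs on the outer part of the hook with the old tag still in place.

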